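# Stand up the fallen syrup bottle and twist off its cap

## Robot

A 6-joint arm with a two-finger parallel gripper is mounted at the origin on the work surface. World frame = base frame: x ahead of the robot, y to its left, z up, the work surface at z = 0. Lengths are in m, angles in rad, forces in N, time in s.
With the tool pointing down it reaches from about 0.4 to 0.825 m from the base axis. Payload 7 kg.
Tool frame: the origin (TCP) lies between the finger pads; the fingertips stand 14 mm ahead of it and the grasp point (between the pads) lies 5 mm behind it (r.nose_length is the distance from the TCP to the fingertips, in m); z points along the fingers, y is the line along which they close (so a half turn about z gives the same grasp; the last joint's range is limited). The gripper opens to 88 mm and grips with 3 to 60 N. Pads are 19 mm wide; open, the fingers measure 130 mm over their backs; the gripper's body (78 mm by 193 mm) begins 47 mm behind the grasp point.
Start: joints at [1.442, 0.359, 0.012, 0, -1.224, -0.288], TCP at [0.273, 0.617, 0.213] pointing down, gripper open.
Joint ranges: [-3.07, 3.07], [-1.43, 2.12], [-1.02, 1.25], [-3.03, 1.67], [-3.05, -0], [-3.03, 3.03]. Speed limits (rad/s): [2.39, 2.39, 3.01, 3.14, 3.14, 3.14].

## Interface

Orientations are given as a rotation vector (axis times angle).
In Python, from workcell import r, imaging, models gives the robot as it stands. The module is installed in compiled form; this text tells all that it offers.
- The arm moves only by the tool send_rows, never from a script. Its argument "rows" is a list that holds one entry, the list of rows, each a list of 7 numbers: the opening, from -1 (shut) to 1 (fully open), then the shift along the tool's x, y, z in units of 0.5 m (1.0 is 0.5 m), then the turn, a rotation vector about the tool's x, y, z in units of 2 rad (1.0 is 2 rad). In form: [[[hand, tx, ty, tz, ax, ay, az], ...]]. A call has 1 to 20 rows; each row is the pose to reach, as a shift and turn from the pose commanded when the call began, along the tool's axes at that moment; what a row does not reach only later rows make up. A row lasts 1/10 s, in which the tool goes at most 50 mm and 8.59 degrees, less where a joint would pass 70% of its speed; a pose out of reach is approached as far as the arm can. A call with a number of a shift or a turn outside -1 to 1 is refused whole. A call with a gripper value outside its range is refused whole. The fingers move at their own pace and stop on an object; the grip force is fixed at half the most. Time passes only in rows, so rows that repeat a pose let the fingers close. It gives the time, the measured TCP pose, the force, the opening and the grip force at its end, in the units of the state.
- r.get_state(): the state, without advancing time (a new reading comes with each control period).
- imaging.get_image(name): name is "scene" or "top"; returns a dict with "color" (480x640x3 uint8, red, green, blue), "range_z" (480x640 float32, m along the optical axis (not along the pixel's ray), 0 where there is no reading), "vfov" (degrees; the focal length in pixels is half the picture's height over the tangent of half this angle, whatever the lens; pixels are square), "cx", "cy" (the principal point, pixels), "pose" (4x4, takes a point from camera to world coordinates). Camera axes: x right, y up, looking along -z (the intrinsics and any distortion apply to the point x, -y, -z); pixel columns grow to the right and rows downward; lengths in m; the calibration is good to about 2 mm. A picture is of the moment at which its call begins.
- r.hand_in(): hands the job in; it is judged then, once.
Trained networks look in a picture, given as the dict that the camera call returned (one of the last four; its "shot" number tells which), for a name from the list of things; names that differ only in an ending like _2 or _b are one class to them, and where a whole thing is asked for, a point or a joint stands for the part that bears it (a point fixed in the world has none). Each returns a list of dicts, best first, with "p" (0 to 1); they miss things now and then, are a little off and sometimes report something else, mostly with a low value. They report only what shows in the picture. A call takes as long as a camera call.
- models.search_frame(picture, thing): "bbox" ([left, top, right, bottom] in pixels, round what is visible of it).
- models.outline_of(picture, thing): "mask" (480x640 bool, what is visible of it) and "bbox" ([left, top, right, bottom] in pixels, round what is visible of it).
The state is a dict: "clock": time; "joint_positions": joint angles; "joint_vel": joint speeds; "tau": joint torques, N m; "eef_pos": TCP position; "ee_rot": TCP orientation; "ft_force": force on the tool from outside, world axes, zero at the start; "ft_torque": the same for the moment, N m; "opening": opening from 0.0 (shut) to 1.0 (fully open); "finger_force": force on a finger pad.
Only numpy, scipy, OpenCV 4.12 (cv2) and the standard library are available. Lean on these libraries where they do the work, as an engineer would, in place of code of your own. Each camera call takes 0.05 s, during which the arm holds its last target. There are 200 camera calls.

## Task

One of the square syrup bottles has fallen forward out of its bay in the galvanised tray: stand it back upright in that empty bay, cap still on, without upsetting its neighbours. Then open it: the cap twists off by a part turn, but its thread may be left- or right-handed, so if it will not turn one way try the other, and lift the cap off once it is free. Finish still holding the cap in the gripper, up in the air well clear above the bottle, which stays standing in its bay; leave the spare bottle in the small tray and everything else as it is.

Things in the scene. Friction and masses are not known exactly. Their poses are not given: they have to be found in the camera images.
- tray: Fixed galvanised tray, 300 mm (x) by 330 mm (y), floor 4 mm thick, rim 18 mm. Origin: centre of its underside; x runs from its open front (robot side) to four bays along the far side, z up. Bays: 75 mm wide between 3 mm dividers 70 mm tall, 81 mm deep, open at front and top, back sheet 70 mm tall; centres at x = 105, y = -117, -39, 39, 117 mm.
- bay (a point): Centre of the floor of the only empty bay (at tray x = 105, y = -39 mm, on top of the tray floor); axes as the tray's. A bottle standing in it can turn only about 8 degrees either way.
- bottle_a_mid (a point): Bottle A: square amber glass bottle. Body 66 x 66 mm, 95 mm tall; round shoulder to 112 mm; wide round neck 53 mm across from 112 to 148 mm; black cap from 150 to 178 mm above the foot. Mass with cap 0.3 to 0.6 kg. The point is its centre, on the axis 89 mm above the foot; z points along the axis from foot to cap, x is square to a face.
- bottle_b_mid (a point): Bottle B: outwardly the same as A, same point and axes. One of the two, either one, has fallen out of the empty bay and lies on its side on the tray floor, foot at the bay's mouth, cap towards the tray's front (its centre is within 0.17 m of the bay); the other is the spare, lying in the small tray 0.3 m off.
- cap_a_mid (a point): Ribbed black twist cap of bottle A: 50 mm across, 28 mm tall, 30 g. The point is its centre, half-way up; z points out of its top. Seated, it is 75 mm from the bottle's centre along the axis and must turn 40 to 85 degrees one way against the bottle to come free (60 to 65 is best; past 90 it catches again). The hand of its thread cannot be seen.
- cap_b_mid (a point): Twist cap of bottle B, outwardly the same as A's, same point and axes. On either cap: the loosening way takes under 0.2 N m; the wrong way meets a solid stop within 8 degrees (the bottle turns a little in its bay, the torque climbs past 0.3 N m, then the grip slips). Lifted before it is free, it brings the bottle (3 to 6 N) with it; once free, a springy seal pushes it up 1 mm.
- stock_tray: small galvanised tray beside the large one, 240 x 140 mm, rim 22 mm, fixed, with the spare bottle lying in it; origin at the centre of its underside.
- tin: round metal tin, 64 mm across, 100 mm tall, standing in one of the bays; origin at the centre of its underside.
- carton: upright cardboard carton, 62 x 62 x 105 mm, standing in one of the bays; origin at the centre of its underside.
- bean_jar: glass jar with a cork lid, 64 mm across, 103 mm tall, standing in one of the bays; origin at the centre of its underside.
- mug: white mug, 82 mm across, 92 mm tall, on the counter to the robot's right; origin at the centre of its underside.
- sugar_bowl: white bowl, 104 mm across, 55 mm tall, on the counter to the right; origin at the centre of its underside.
- teaspoon: steel spoon 140 mm long lying on the counter to the left; origin at the middle of its underside.

How it is judged:
On the way, in this order (a step that is already met when the one before it is completed fails the run):
1. the fallen bottle stands upright in its bay with its cap still on (((angle between bottle_a_mid's own z axis and vertical below 0.08 rad and x of bottle_a_mid in the frame of bay between -0.02 and 0.02 m and y of bottle_a_mid in the frame of bay between -0.012 and 0.012 m and z of bottle_a_mid in the frame of bay between 0.084 and 0.094 m and distance between cap_a_mid and bottle_a_mid below 0.082 m) or (angle between bottle_b_mid's own z axis and vertical below 0.08 rad and x of bottle_b_mid in the frame of bay between -0.02 and 0.02 m and y of bottle_b_mid in the frame of bay between -0.012 and 0.012 m and z of bottle_b_mid in the frame of bay between 0.084 and 0.094 m and distance between cap_b_mid and bottle_b_mid below 0.082 m))), for 0.3 s.
2. the cap is lifted off while the bottle stays standing in its bay (((angle between bottle_a_mid's own z axis and vertical below 0.08 rad and x of bottle_a_mid in the frame of bay between -0.02 and 0.02 m and y of bottle_a_mid in the frame of bay between -0.012 and 0.012 m and z of bottle_a_mid in the frame of bay between 0.084 and 0.094 m and height (world z) of cap_a_mid above 0.2 m and contact force between the fingers and cap_a above 1 N) or (angle between bottle_b_mid's own z axis and vertical below 0.08 rad and x of bottle_b_mid in the frame of bay between -0.02 and 0.02 m and y of bottle_b_mid in the frame of bay between -0.012 and 0.012 m and z of bottle_b_mid in the frame of bay between 0.084 and 0.094 m and height (world z) of cap_b_mid above 0.2 m and contact force between the fingers and cap_b above 1 N))), for 0.2 s.
At the end, for the whole second after the job is handed in: Fallen bottle upright in the empty bay (tilt < 0.08 rad, within 20 mm in depth, 12 mm across, on the floor), at rest and not touched; its cap held in the fingers (> 1 N), still, centre over 0.22 m above the counter, touching nothing else; spare bottle still capped (((angle between bottle_a_mid's own z axis and vertical below 0.08 rad and x of bottle_a_mid in the frame of bay between -0.02 and 0.02 m and y of bottle_a_mid in the frame of bay between -0.012 and 0.012 m and z of bottle_a_mid in the frame of bay between 0.084 and 0.094 m and distance between cap_b_mid and bottle_b_mid below 0.082 m and height (world z) of cap_a_mid above 0.22 m and contact force between the fingers and cap_a above 1 N and contact force between each of the fingers, cap_a and bottle_a below 0.1 N and linear speed of cap_a below 0.05 m/s and linear speed of bottle_a below 0.03 m/s and contact force between cap_a and bottle_b below 0.1 N and contact force between cap_a and tray below 0.1 N and contact force between cap_a and tin below 0.1 N and contact force between cap_a and carton below 0.1 N and contact force between cap_a and bean_jar below 0.1 N) or (angle between bottle_b_mid's own z axis and vertical below 0.08 rad and x of bottle_b_mid in the frame of bay between -0.02 and 0.02 m and y of bottle_b_mid in the frame of bay between -0.012 and 0.012 m and z of bottle_b_mid in the frame of bay between 0.084 and 0.094 m and distance between cap_a_mid and bottle_a_mid below 0.082 m and height (world z) of cap_b_mid above 0.22 m and contact force between the fingers and cap_b above 1 N and contact force between each of the fingers, cap_b and bottle_b below 0.1 N and linear speed of cap_b below 0.05 m/s and linear speed of bottle_b below 0.03 m/s and contact force between cap_b and bottle_a below 0.1 N and contact force between cap_b and tray below 0.1 N and contact force between cap_b and tin below 0.1 N and contact force between cap_b and carton below 0.1 N and contact force between cap_b and bean_jar below 0.1 N))); the arm keeps its last pose, push and grip.
It fails at once if a neighbour in the tray is knocked over or shifted out of its bay (angle between any of tin, carton, bean_jar's own z axis and vertical above 0.35 rad or distance of any of tin, carton, bean_jar from where it was at the start of the episode above 0.03 m).
It fails at once if something standing or lying on the counter is pushed away (distance of any of mug, sugar_bowl, teaspoon from where it was at the start of the episode above 0.03 m).
It fails at once if the spare bottle in the small tray is disturbed (both bottles have moved) (distance of each of bottle_a_mid, bottle_b_mid from where it was at the start of the episode above 0.03 m).
It also fails if it takes over 61 s, if anything falls off the work surface, if the arm or the gripper's body presses on something with over 40 N, if the wrist force passes 120 N, or if a joint passes its speed limit or range.

## Working session

There is one attempt and no reset: what is moved stays moved. The work goes in short steps, Python scripts to look and compute and a tool call to move; the robot and the scene stay as the last step left them, time stands still between calls to the robot, and variables do not carry over. Pictures are saved under pics/ and viewed, at most 10 in all, crops included, and the job is handed in when it is done.

Besides the shell and the picture viewer there is one more tool, called as name(argument=value, ...) on one line, values as JSON. send_rows: Moves the arm, as the interface text tells. Its arguments: {"type":"object","properties":{"rows":{"type":"array","items":{"type":"array","items":{"type":"array","items":{"type":"number"}}}}},"required":["rows"]}

```bash
mkdir -p pics
cat > h.py <<'E'
import numpy as np, cv2
from workcell import r, imaging, models
from scipy.spatial.transform import Rotation as R
def cloud(p):
    h,w=p["range_z"].shape; f=h/2/np.tan(np.radians(p["vfov"])/2)
    u,v=np.meshgrid(np.arange(w),np.arange(h)); d=p["range_z"]
    P=np.stack([(u-p["cx"])/f*d,-(v-p["cy"])/f*d,-d],-1)
    T=np.array(p["pose"]); W=P@T[:3,:3].T+T[:3,3]; W[d<=0]=np.nan
    return W
def save(p,n): cv2.imwrite("pics/"+n,cv2.cvtColor(p["color"],cv2.COLOR_RGB2BGR))
E
python3 - <<'E'
from h import *
for n in ("scene","top"):
    p=imaging.get_image(n); save(p,n+"0.png"); W=cloud(p); np.save(n+"0.npy",W)
    print(n,[k for k in p],p["vfov"],p["cx"],p["cy"],np.round(p["pose"],3).tolist())
    for t in ("bottle_a_mid","cap_a_mid","tray","tin","carton","bean_jar","stock_tray"):
        for o in models.outline_of(p,t)[:3]:
            q=W[o["mask"]]; q=q[~np.isnan(q[:,0])]
            if len(q): print(t,round(o["p"],2),np.round(o["bbox"]).tolist(),np.round(np.median(q,0),3),np.round(np.percentile(q,3,axis=0),3),np.round(np.percentile(q,97,axis=0),3))
s=r.get_state(); print(s, r.nose_length)
E
```

```text
scene ['color', 'range_z', 'vfov', 'cx', 'cy', 'pose', 'shot'] 56.01489722110712 327.42806399664505 243.18461377196087 [[-0.8, -0.499, 0.333, 0.936], [0.6, -0.649, 0.467, 0.61], [-0.017, 0.574, 0.819, 0.986], [0.0, 0.0, 0.0, 1.0]]
bottle_a_mid 0.83 [317.0, 239.0, 378.0, 292.0] [0.564 0.158 0.066] [0.477 0.121 0.011] [0.618 0.186 0.073]
cap_a_mid 0.75 [366.0, 229.0, 380.0, 249.0] [0.455 0.142 0.059] [0.444 0.117 0.041] [0.468 0.158 0.064]
cap_a_mid 0.43 [292.0, 161.0, 314.0, 179.0] [ 0.454 -0.174  0.055] [ 0.439 -0.204  0.008] [ 0.468 -0.163  0.064]
tray 0.88 [204.0, 144.0, 361.0, 267.0] [ 0.531 -0.095  0.006] [ 0.398 -0.308  0.001] [0.7   0.026 0.073]
tray 0.36 [289.0, 161.0, 312.0, 178.0] [ 0.454 -0.174  0.056] [ 0.441 -0.2    0.031] [ 0.467 -0.162  0.064]
tin 0.74 [244.0, 199.0, 271.0, 227.0] [ 0.659 -0.087  0.103] [ 0.626 -0.125  0.062] [ 0.683 -0.067  0.107]
carton 0.96 [210.0, 159.0, 239.0, 195.0] [ 0.668 -0.242  0.107] [ 0.633 -0.292  0.05 ] [ 0.694 -0.222  0.112]
bean_jar 0.62 [263.0, 217.0, 289.0, 247.0] [ 0.65  -0.009  0.104] [ 0.621 -0.043  0.052] [0.673 0.008 0.11 ]
stock_
[... 1294 characters left out ...]
 0.8, 'joint_positions': array([ 1.44212424e+00,  3.58574098e-01,  1.18993020e-02, -3.42113803e-05,
       -1.22410443e+00, -2.88126534e-01]), 'joint_vel': array([ 2.59262370e-03,  6.02816577e-04, -4.18905954e-07, -5.73561265e-04,
        2.22319468e-03,  1.65973870e-03]), 'tau': array([-4.32413326e-04, -5.82287478e+01,  2.93284231e+01,  7.00225890e+00,
        1.25634967e-02, -2.34200030e-05]), 'eef_pos': array([0.27324235, 0.61718946, 0.21307153]), 'ee_rot': array([-3.07360113e+00,  6.49991883e-01,  5.25209643e-05]), 'ft_force': array([0.12774171, 0.24076876, 1.12577293]), 'ft_torque': array([ 0.02861182, -0.07250398,  0.02674837]), 'finger_force': 0.0, 'opening': 1.0014957143765808} 0.014
```

View images.

Run:
```python
import numpy as np,cv2
a=cv2.imread("pics/scene0.png")[130:320,190:430]; b=cv2.imread("pics/top0.png")[170:330,250:490]
cv2.imwrite("pics/c0.png",np.vstack([cv2.resize(a,(720,300*190//190)) if 0 else cv2.resize(a,(480,380),interpolation=3)[:300],cv2.resize(b,(480,320)[:2],interpolation=3)[:300]]))
for n in ("scene0","top0"):
    W=np.load(n+".npy"); q=W.reshape(-1,3); q=q[~np.isnan(q[:,0])]
    m=(q[:,0]>.42)&(q[:,0]<.62)&(q[:,1]>-.24)&(q[:,1]<-.1)&(q[:,2]>.03)
    s=q[m]
    print(n,len(s))
    for x in np.arange(.43,.62,.01):
        t=s[abs(s[:,0]-x)<.005]
        if len(t): print(round(x,3),len(t),np.round(np.percentile(t[:,1],[2,50,98]),3),np.round(np.percentile(t[:,2],[50,97]),3), np.round(np.median(t[t[:,2]>np.percentile(t[:,2],70)][:,1]),3))
    # tray rims/dividers
    d=q[(q[:,2]>.06)&(q[:,2]<.085)&(q[:,0]>.58)&(q[:,0]<.72)&(q[:,1]>-.34)&(q[:,1]<.06)]
    print(np.histogram(d[:,1],np.arange(-.34,.06,.008)))
    e=q[(q[:,2]>.005)&(q[:,2]<.03)&(q[:,0]>.36)&(q[:,0]<.74)&(q[:,1]>-.34)&(q[:,1]<.06)]
    print("rim",np.round([e.min(0),e.max(0)],3)); print(np.round([np.percentile(d,1,axis=0),np.percentile(d,99,axis=0)],3))
```

```text
scene0 1343
0.44 27 [-0.199 -0.174 -0.162] [0.055 0.062] -0.19
0.45 53 [-0.205 -0.175 -0.161] [0.056 0.064] -0.186
0.46 59 [-0.199 -0.175 -0.163] [0.056 0.064] -0.188
0.47 48 [-0.204 -0.173 -0.162] [0.057 0.064] -0.183
0.48 59 [-0.203 -0.174 -0.159] [0.058 0.065] -0.184
0.49 60 [-0.201 -0.171 -0.16 ] [0.058 0.065] -0.184
0.5 53 [-0.202 -0.169 -0.16 ] [0.056 0.065] -0.184
0.51 49 [-0.192 -0.166 -0.154] [0.057 0.068] -0.182
0.52 59 [-0.199 -0.171 -0.151] [0.065 0.071] -0.184
0.53 82 [-0.214 -0.166 -0.15 ] [0.068 0.072] -0.18
0.54 90 [-0.212 -0.164 -0.149] [0.07  0.073] -0.173
0.55 89 [-0.21  -0.166 -0.148] [0.069 0.074] -0.177
0.56 96 [-0.211 -0.162 -0.147] [0.069 0.074] -0.179
0.57 85 [-0.208 -0.16  -0.148] [0.069 0.073] -0.176
0.58 94 [-0.209 -0.163 -0.146] [0.07  0.073] -0.174
0.59 96 [-0.209 -0.162 -0.146] [0.069 0.073] -0.174
0.6 85 [-0.209 -0.167 -0.146] [0.069 0.073] -0.177
0.61 71 [-0.208 -0.176 -0.138] [0.07  0.073] -0.184
(array([  0,   0,   0,   0,   0,   2,  19,   9,  12,  11,  16,  13,  14,
        18,  97, 109,  59,  38,  41,  42,  39,  39,  45,  47,  18,  41,
         8,
[... 1691 characters left out ...]
58,
       47, 40, 42, 40, 41, 45, 42, 17, 71,  8,  9,  6,  5, 10,  9, 11, 13,
       22, 56, 12, 13, 12, 13, 13, 13, 18, 17, 44, 18,  0,  0,  0]), array([-0.34 , -0.332, -0.324, -0.316, -0.308, -0.3  , -0.292, -0.284,
       -0.276, -0.268, -0.26 , -0.252, -0.244, -0.236, -0.228, -0.22 ,
       -0.212, -0.204, -0.196, -0.188, -0.18 , -0.172, -0.164, -0.156,
       -0.148, -0.14 , -0.132, -0.124, -0.116, -0.108, -0.1  , -0.092,
       -0.084, -0.076, -0.068, -0.06 , -0.052, -0.044, -0.036, -0.028,
       -0.02 , -0.012, -0.004,  0.004,  0.012,  0.02 ,  0.028,  0.036,
        0.044,  0.052]))
rim [[ 0.36  -0.34   0.005]
 [ 0.74   0.06   0.03 ]]
[[ 0.581 -0.293  0.061]
 [ 0.7    0.021  0.084]]
```

View pics/c0.png

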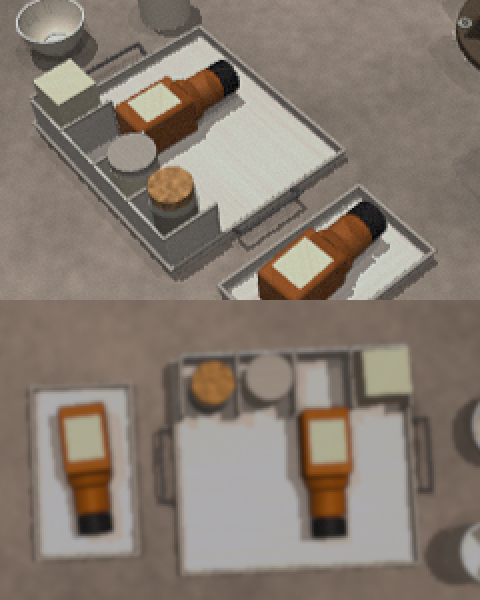

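View pics/top0.png

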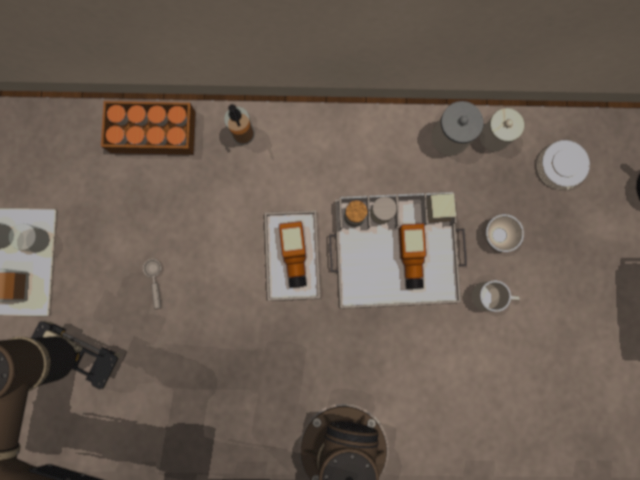

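Run:
```python
import numpy as np,cv2
from scipy.optimize import minimize
from scipy.spatial import cKDTree
for n in ("scene0","top0"):
    q=np.load(n+".npy").reshape(-1,3); q=q[~np.isnan(q[:,0])]
    q=q[(q[:,0]>.36)&(q[:,0]<.76)&(q[:,1]>-.36)&(q[:,1]<.08)]
    for lo,hi in((.010,.026),(.060,.082)):
        e=q[(q[:,2]>lo)&(q[:,2]<hi)]
        if lo<.03: 
            print(n,"bbox",cv2.minAreaRect(q[(q[:,2]>.011)&(q[:,1]>-.32)&(q[:,1]<.045)&(q[:,0]<.715)][:,:2].astype(np.float32)))
            # front rim line & side rims
            f=e[(e[:,0]<.42)&(e[:,1]>-.29)&(e[:,1]<.01)]; print("front",np.polyfit(f[:,1]+.14,f[:,0],1),len(f))
            for s in ((-.325,-.28),(0.0,.045)):
                g=e[(e[:,1]>s[0])&(e[:,1]<s[1])&(e[:,0]>.42)&(e[:,0]<.6)]; print("side",np.polyfit(g[:,0]-.55,g[:,1],1),len(g))
        else:
            b=e[(e[:,0]>.68)]; print("back",np.polyfit(b[:,1]+.14,b[:,0],1),len(b), np.percentile(b[:,0],[5,95]))
            for c in (-.295,-.217,-.139,-.061,.017):
                g=e[(abs(e[:,1]-c)<.012)&(e[:,0]>.622)&(e[:,0]<.685)&(e[:,2]>.066)]
                if len(g)>3: print("div",c,np.round(np.median(g[:,1]),4),len(g), np.round(np.percentile(g[:,1],[10,90]),4))
    fl=q[(q[:,0]>.44)&(q[:,0]<.56)&(q[:,1]>-.1)&(q[:,1]<0)]; print("floor z",np.median(fl[:,2]))
```

```text
scene0 bbox ((0.5470004677772522, -0.13458788394927979), (0.30743563175201416, 0.3638622462749481), 3.3880615234375)
front [-0.05994638  0.39920289] 292
side [ 0.06158127 -0.30672615] 202
side [0.06679402 0.02292852] 170
back [-0.04128971  0.69151234] 429 [0.6816443  0.70250575]
div -0.217 -0.2168 149 [-0.2264 -0.2119]
div -0.139 -0.1346 16 [-0.136  -0.1312]
div -0.061 -0.0605 62 [-0.0706 -0.0558]
div 0.017 0.0185 127 [0.0065 0.022 ]
floor z 0.004171967865685522
top0 bbox ((0.5442169904708862, -0.13773292303085327), (0.3301888406276703, 0.3698125183582306), 3.4212896823883057)
front [-0.05191969  0.39754352] 308
side [ 0.04981655 -0.3039123 ] 235
side [0.05921791 0.02160448] 175
back [-0.04959513  0.68977705] 237 [0.6810191  0.69932223]
div -0.295 -0.2933 16 [-0.2951 -0.2881]
div -0.217 -0.2154 73 [-0.2255 -0.2122]
div -0.139 -0.1357 45 [-0.1384 -0.133 ]
div -0.061 -0.059 48 [-0.0675 -0.0562]
div 0.017 0.0196 48 [0.0065 0.0227]
floor z 0.005032875640609946
```

send_rows(rows=[[[1,0,0,-0.18,0,0,0],[1,0,0,-0.18,0,0,0],[1,0.06,0.6,-0.18,0,0,0],[1,0.3,0.9,-0.18,0,0,-0.1],[1,0.5,1,-0.18,0,0,-0.2],[1,0.5,1,-0.18,0,0,-0.21],[1,0.5,1,-0.18,0,0,-0.21],[1,0.5,1,-0.18,0,0,-0.21],[1,0.5,1,-0.18,0,0,-0.21],[1,0.5,1,-0.18,0,0,-0.21],[1,0.5,1,-0.18,0,0,-0.21],[1,0.5,1,-0.18,0,0,-0.21],[1,0.5,1,-0.18,0,0,-0.21],[1,0.5,1,-0.18,0,0,-0.21]]])

```text
clock: 2.2
eef_pos: [0.2989, 0.0553, 0.3036]
ee_rot: [-3.14, -0.001, -0.003]
ft_force: [-0.3, 1.2, 0.2]
opening: 1.002
finger_force: 0.0
```

```bash
cat >> h.py <<'E'
def rows(pos,yaw,pitch,n=None,grip=1,cur=None):
    """row numbers taking TCP to pos; yaw of tool x (deg), pitch forward of tool z (deg)"""
    s=r.get_state(); p0,R0=(s["eef_pos"],R.from_rotvec(s["ee_rot"])) if cur is None else (cur[0],target(*cur[1:]))
    T=target(yaw,pitch); d=R0.inv().apply(np.array(pos)-p0)/.5; w=(R0.inv()*T).as_rotvec()/2
    print("goto",np.round(pos,3),yaw,pitch,"->",np.round(d,3).tolist(),np.round(w,3).tolist())
def target(yaw,pitch): return R.from_euler("z",yaw,degrees=True)*R.from_euler("x",180,degrees=True)*R.from_euler("y",pitch,degrees=True)
def st():
    s=r.get_state(); Rm=R.from_rotvec(s["ee_rot"]).as_matrix()
    print("t",s["clock"],np.round(s["eef_pos"],4),"z",np.round(Rm[:,2],3),"y",np.round(Rm[:,1],3),"F",np.round(s["ft_force"],1),"T",np.round(s["ft_torque"],2),"op",round(s["opening"],3),s["finger_force"],"q",np.round(s["joint_positions"],2))
E
python3 - <<'E'
from h import *
st()
g=np.array([.476,-.1845,.037])
d=target(3,35).as_matrix()[:,2]; print(d)
rows(g-.1*d,3,35); rows(g,3,35,cur=(g-.1*d,3,35))
E
```

```text
t 2.2 [0.2989 0.0553 0.3036] z [ 0.002  0.002 -1.   ] y [ 0.001 -1.    -0.002] F [-0.3  1.2  0.2] T [ 0.05 -0.04 -0.  ] op 1.002 0.0 q [ 0.87 -0.38 -0.52  0.   -1.43  0.71]
[ 0.57279037  0.03001867 -0.81915204]
goto [ 0.419 -0.188  0.119] 3 35 -> [0.239, 0.486, 0.369] [0.007, 0.304, -0.025]
goto [ 0.476 -0.184  0.037] 3 35 -> [0.0, 0.0, 0.2] [0.0, 0.0, 0.0]
```

send_rows(rows=[[[1,0.24,0.25,0.1,0,0,0],[1,0.24,0.4,0.15,0,0.1,0],[1,0.239,0.486,0.25,0.003,0.2,-0.01],[1,0.239,0.486,0.369,0.007,0.304,-0.025],[1,0.239,0.486,0.369,0.007,0.304,-0.025],[1,0.239,0.486,0.369,0.007,0.304,-0.025],[1,0.239,0.486,0.369,0.007,0.304,-0.025],[1,0.239,0.486,0.369,0.007,0.304,-0.025],[1,0.239,0.486,0.369,0.007,0.304,-0.025],[1,0.239,0.486,0.369,0.007,0.304,-0.025],[1,0.239,0.486,0.369,0.007,0.304,-0.025],[1,0.239,0.486,0.369,0.007,0.304,-0.025],[1,0.239,0.486,0.369,0.007,0.304,-0.025],[1,0.239,0.486,0.369,0.007,0.304,-0.025]]])

```text
clock: 3.6
eef_pos: [0.4198, -0.1832, 0.1193]
ee_rot: [-2.981, -0.084, -0.938]
ft_force: [0.4, 0.3, 0.6]
opening: 0.997
finger_force: 0.0
```

Run:
```python
from h import *
st()
g=np.array([.476,-.1845,.037]); rows(g,3,35)
p=imaging.get_image("scene"); save(p,"s1.png"); cv2.imwrite("pics/c1.png",cv2.resize(cv2.imread("pics/s1.png")[80:320,160:460],(750,600)))
```

```text
t 3.6 [ 0.4198 -0.1832  0.1193] z [ 0.572  0.03  -0.82 ] y [ 0.056 -0.998  0.002] F [0.4 0.3 0.6] T [-0.18  1.92  0.04] op 0.997 0.0 q [-0.05 -0.17 -0.91 -0.27 -0.23  1.92]
goto [ 0.476 -0.184  0.037] 3 35 -> [-0.002, 0.009, 0.199] [-0.0, 0.001, 0.002]
```

View pics/c1.png

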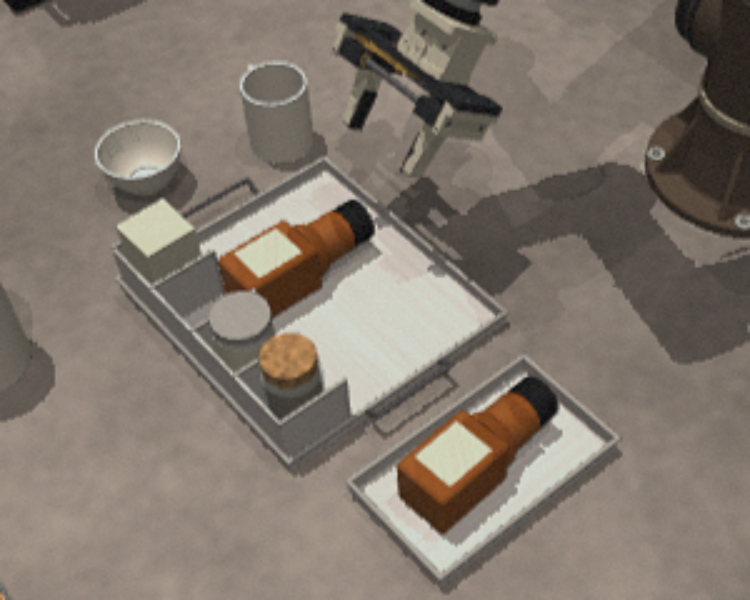

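The gripper is tilted forward behind the fallen bottle's cap at about (420,110), with mug and trays clear. I'll advance and close.

send_rows(rows=[[[1,0,0.008,0.06,0,0,0],[1,0,0.009,0.11,0,0,0],[1,-0.002,0.009,0.16,0,0,0],[1,-0.002,0.009,0.199,0,0,0],[1,-0.002,0.009,0.199,0,0,0],[-1,-0.002,0.009,0.199,0,0,0],[-1,-0.002,0.009,0.199,0,0,0],[-1,-0.002,0.009,0.199,0,0,0],[-1,-0.002,0.009,0.199,0,0,0],[-1,-0.002,0.009,0.199,0,0,0],[-1,-0.002,0.009,0.199,0,0,0],[-1,-0.002,0.009,0.199,0,0,0],[-1,-0.002,0.009,0.199,0,0,0]]])

```text
clock: 4.95
eef_pos: [0.476, -0.1856, 0.0365]
ee_rot: [-2.982, -0.082, -0.936]
ft_force: [-1.2, -0.8, 2.5]
opening: 0.521
finger_force: 28.0
```

Run:
```python
from h import *
st(); rows([.5,-.184,.19],3,0)
rows([.476,-.184,.12],3,35)
```

```text
t 4.95 [ 0.476  -0.1856  0.0365] z [ 0.571  0.029 -0.821] y [ 0.054 -0.999  0.002] F [-1.2 -0.8  2.5] T [-0.36  1.85 -0.16] op 0.521 28.03418510404299 q [-0.25  0.14 -0.69 -0.83 -0.23  2.64]
goto [ 0.5   -0.184  0.19 ] 3 0 -> [0.215, 0.0, -0.224] [0.001, -0.304, 0.001]
goto [ 0.476 -0.184  0.12 ] 3 35 -> [0.096, -0.003, -0.137] [0.0, 0.001, 0.001]
```

send_rows(rows=[[[-1,0.012,0,-0.017,0,0,0],[-1,0.03,0,-0.04,0,0,0],[-1,0.06,0,-0.08,0,0,0],[-1,0.096,0,-0.137,0,0,0],[-1,0.12,0,-0.155,0,-0.06,0],[-1,0.14,0,-0.17,0,-0.12,0],[-1,0.16,0,-0.19,0,-0.18,0],[-1,0.19,0,-0.21,0,-0.24,0],[-1,0.215,0,-0.224,0,-0.304,0],[-1,0.215,0,-0.224,0,-0.304,0],[-1,0.215,0,-0.224,0,-0.304,0],[-1,0.215,0,-0.224,0,-0.304,0],[-1,0.215,0,-0.224,0,-0.304,0]]])

```text
clock: 6.25
eef_pos: [0.499, -0.1839, 0.1894]
ee_rot: [3.139, 0.085, 0.0]
ft_force: [-0.4, -0.2, -1.0]
opening: 0.006
finger_force: 0.0
```

Run:
```python
from h import *
st()
p=imaging.get_image("scene"); save(p,"s2.png"); cv2.imwrite("pics/c2.png",cv2.resize(cv2.imread("pics/s2.png")[80:320,160:460],(750,600)))
W=cloud(p)
for t in ("bottle_a_mid",):
  for o in models.outline_of(p,t)[:3]:
    q=W[o["mask"]]; q=q[~np.isnan(q[:,0])]; print(o["p"],o["bbox"],np.percentile(q,[2,50,98],axis=0).round(3))
rows([.53,-.184,.2],3,-50)
```

```text
t 6.25 [ 0.499  -0.1839  0.1894] z [ 0.    -0.001 -1.   ] y [ 0.054 -0.999  0.001] F [-0.4 -0.2 -1. ] T [-0.04 -0.01  0.  ] op 0.006 0.0 q [ 0.02  0.14 -0.34  0.   -1.09  1.61]
0.97 [320.4, 237.5, 376.1, 292.3] [[0.476 0.122 0.017]
 [0.565 0.159 0.067]
 [0.619 0.187 0.073]]
goto [ 0.53  -0.184  0.2  ] 3 -50 -> [0.061, 0.003, -0.02] [0.001, -0.437, 0.0]
```

View pics/c2.png

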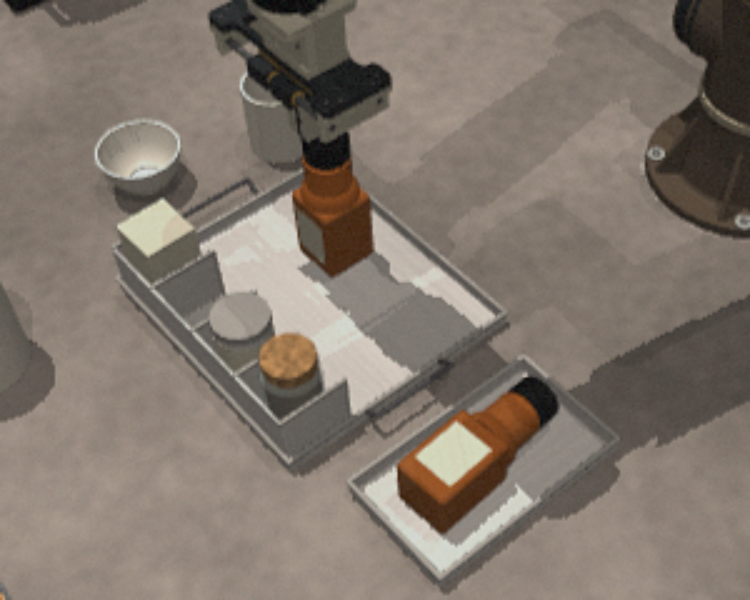

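The gripper is shut empty (0.006). The bottle shows upright right under the fingers at about (335,200), so it slipped out while swinging upright. I'll check whether it is standing.

Run:
```python
from h import *
for n in ("scene","top"):
    p=imaging.get_image(n); save(p,n+"3.png"); W=cloud(p); q=W.reshape(-1,3); q=q[~np.isnan(q[:,0])]
    C=p["color"].reshape(-1,3)[~np.isnan(W.reshape(-1,3)[:,0])].astype(int)
    amber=(C[:,0]>C[:,2]+50)&(q[:,1]<-.1)&(q[:,1]>-.26)&(q[:,0]>.42)&(q[:,0]<.62); s=q[amber]
    print(n,len(s))
    for z in np.arange(.005,.2,.015):
        t=s[abs(s[:,2]-z)<.0075]
        if len(t)>3: print(round(z,3),len(t),np.percentile(t[:,:2],[3,97],axis=0).round(3).tolist())
    blk=(C.sum(1)<120)&(q[:,1]<-.1)&(q[:,1]>-.26)&(q[:,0]>.42)&(q[:,0]<.62); t=q[blk]; print("blk",np.percentile(t,[3,50,97],axis=0).round(3).tolist() if len(t) else 0)
a=cv2.imread("pics/scene3.png")[100:260,240:360]; b=cv2.imread("pics/top3.png")[190:310,330:470]
cv2.imwrite("pics/c3.png",np.hstack([cv2.resize(a,(400,533)),cv2.resize(b,(400,533))]))
st()
```

```text
scene 588
0.005 4 [[0.576, -0.128], [0.602, -0.102]]
0.02 15 [[0.461, -0.178], [0.509, -0.156]]
0.035 18 [[0.452, -0.161], [0.508, -0.155]]
0.05 16 [[0.451, -0.16], [0.505, -0.155]]
0.065 24 [[0.454, -0.159], [0.508, -0.155]]
0.08 29 [[0.453, -0.16], [0.507, -0.154]]
0.095 124 [[0.449, -0.216], [0.511, -0.157]]
0.11 145 [[0.455, -0.204], [0.51, -0.157]]
0.125 83 [[0.463, -0.195], [0.505, -0.163]]
0.14 73 [[0.466, -0.187], [0.504, -0.164]]
0.155 54 [[0.467, -0.199], [0.504, -0.162]]
blk [[0.472, -0.201, 0.171], [0.524, -0.149, 0.438], [0.546, -0.107, 0.558]]
top 170
0.095 52 [[0.443, -0.22], [0.465, -0.157]]
0.11 59 [[0.445, -0.215], [0.47, -0.158]]
0.125 20 [[0.448, -0.197], [0.471, -0.161]]
0.14 12 [[0.45, -0.188], [0.469, -0.164]]
0.155 11 [[0.449, -0.191], [0.468, -0.165]]
0.17 7 [[0.451, -0.202], [0.465, -0.165]]
0.185 4 [[0.45, -0.202], [0.456, -0.19]]
blk [[0.451, -0.196, 0.062], [0.459, -0.16, 0.591], [0.524, -0.11, 0.648]]
t 6.45 [ 0.4997 -0.1839  0.19  ] z [ 0.001 -0.002 -1.   ] y [ 0.054 -0.999  0.002] F [-0.2  0.1 -0.7] T [-0.05 -0.01 -0.02] op 0.005 0.0 q [ 0.02  0.14 -0.34  0.   -1.09  1.61]
```

View pics/c3.png

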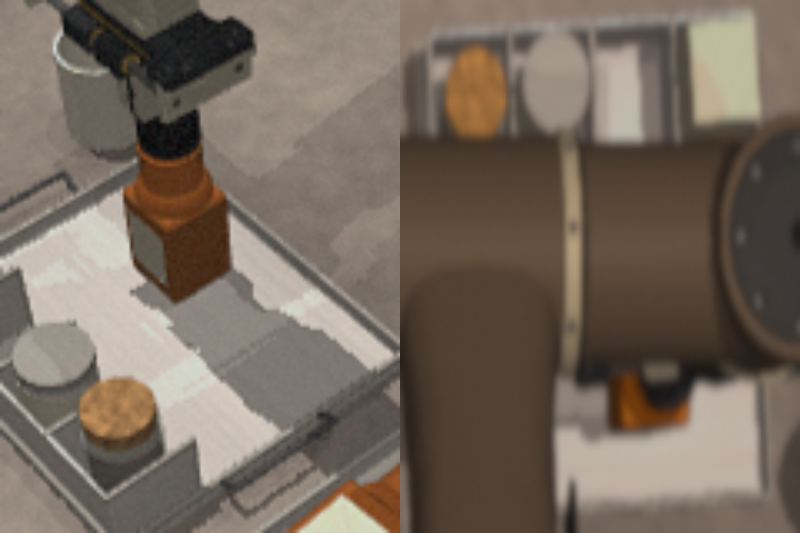

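The bottle is standing upright on the tray floor, around (0.478, -0.188), just in front of the shut fingers. I'll back straight up, open, and measure it.

send_rows(rows=[[[-1,0,0,-0.03,0,0,0],[-1,0,0,-0.1,0,0,0],[-1,0,0,-0.2,0,0,0],[1,0.1,0.1,-0.3,0,0,0],[1,0.2,0.2,-0.3,0,0,0],[1,0.2,0.3,-0.3,0,0,0],[1,0.2,0.4,-0.3,0,0,0],[1,0.2,0.4,-0.3,0,0,0],[1,0.2,0.4,-0.3,0,0,0],[1,0.2,0.4,-0.3,0,0,0]]])

```text
clock: 7.45
eef_pos: [0.6104, -0.3789, 0.3387]
ee_rot: [3.14, 0.082, -0.002]
ft_force: [0.0, 1.0, -0.6]
opening: 0.58
finger_force: 0.0
```

```bash
cat >> h.py <<'E'
def look(tag,box=(.42,.62,-.26,-.1)):
  for n in ("scene","top"):
    p=imaging.get_image(n); save(p,n+tag+".png"); W=cloud(p).reshape(-1,3); ok=~np.isnan(W[:,0]); q=W[ok]; C=p["color"].reshape(-1,3)[ok].astype(int)
    m=(q[:,0]>box[0])&(q[:,0]<box[1])&(q[:,1]>box[2])&(q[:,1]<box[3])
    top=q[m&(q[:,2]>.172)&(q[:,2]<.2)]
    if len(top): print(n,"captop",len(top),np.median(top[:,2]).round(4),cv2.minEnclosingCircle(top[:,:2].astype(np.float32)),top.mean(0).round(4))
    am=q[m&(C[:,0]>C[:,2]+50)]
    for z in (.03,.05,.07,.09,.105,.125,.14,.15):
        t=am[abs(am[:,2]-z)<.008]
        if len(t)>3: print(z,len(t),np.percentile(t[:,:2],[3,97],axis=0).round(3).tolist())
    for nm,lo,hi in (("xface",.02,.09),):
        t=am[(am[:,2]>lo)&(am[:,2]<hi)]
        if len(t)>20: print(nm,len(t),np.median(t,0).round(4))
    b=am[(am[:,2]<.1)&(am[:,2]>.02)]
    if len(b)>20: print("body rect",cv2.minAreaRect(b[:,:2].astype(np.float32)))
E
python3 - <<'E'
from h import *
st(); look("4")
a=cv2.imread("pics/scene4.png")[100:260,240:360]; b=cv2.imread("pics/top4.png")[190:310,330:470]
cv2.imwrite("pics/c4.png",np.hstack([cv2.resize(a,(400,533)),cv2.resize(b,(400,533))]))
E
```

```text
t 7.45 [ 0.6104 -0.3789  0.3387] z [-0.001 -0.001 -1.   ] y [ 0.052 -0.999  0.001] F [ 0.   1.  -0.6] T [-0.04 -0.01  0.  ] op 0.58 0.0 q [-0.28  0.39  0.34  0.   -1.52  1.91]
scene captop 249 0.1822 ((0.47834381461143494, -0.18857665359973907), 0.027120916172862053) [ 0.48   -0.1854  0.1813]
0.03 21 [[0.456, -0.16], [0.504, -0.154]]
0.05 21 [[0.452, -0.161], [0.506, -0.155]]
0.07 24 [[0.455, -0.16], [0.507, -0.155]]
0.09 80 [[0.45, -0.217], [0.511, -0.156]]
0.105 166 [[0.452, -0.213], [0.51, -0.157]]
0.125 87 [[0.463, -0.193], [0.505, -0.163]]
0.14 75 [[0.467, -0.191], [0.504, -0.163]]
0.15 78 [[0.467, -0.195], [0.504, -0.163]]
xface 107 [ 0.4886 -0.1578  0.0585]
body rect ((0.4803784489631653, -0.18780361115932465), (0.06291253864765167, 0.06721357256174088), 5.294990539550781)
0.07 6 [[0.453, -0.16], [0.493, -0.155]]
0.09 41 [[0.446, -0.17], [0.504, -0.155]]
0.105 70 [[0.448, -0.174], [0.504, -0.157]]
0.125 21 [[0.463, -0.173], [0.497, -0.16]]
0.14 14 [[0.468, -0.17], [0.492, -0.163]]
0.15 11 [[0.47, -0.169], [0.49, -0.164]]
body rect ((0.47597646713256836, -0.15997496247291565), (0.01705291122198105, 0.05997643247246742), 81.28638458251953)
```

View pics/c4.png

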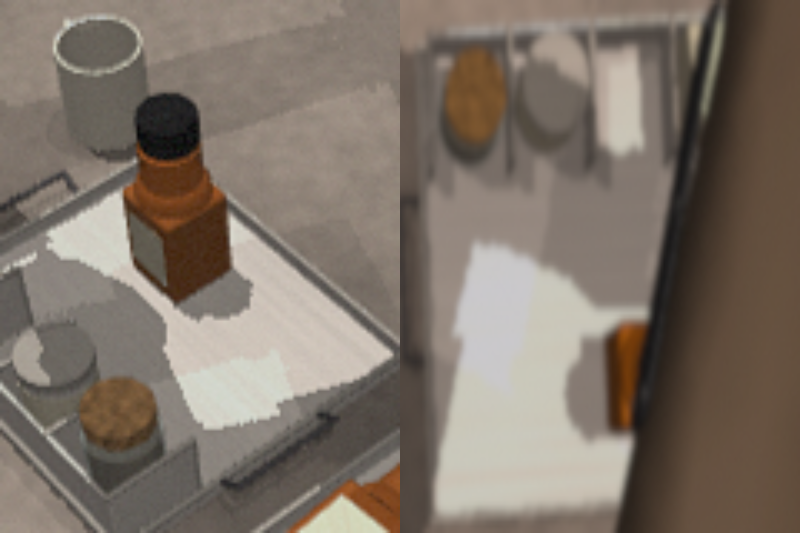

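The bottle stands upright with its cap on, in the middle of the tray floor. Next I'll grasp the cap from above.

Run:
```python
from h import *
rows([.479,-.1875,.26],3.2,0); rows([.479,-.1875,.168],3.2,0)
```

```text
goto [ 0.479 -0.188  0.26 ] 3.2 0 -> [-0.242, -0.394, 0.16] [0.001, -0.0, -0.001]
goto [ 0.479 -0.188  0.168] 3.2 0 -> [-0.242, -0.394, 0.344] [0.001, -0.0, -0.001]
```

send_rows(rows=[[[1,-0.04,-0.08,0.0,0,0,0],[1,-0.1,-0.16,0.02,0,0,0],[1,-0.15,-0.24,0.05,0,0,0],[1,-0.2,-0.32,0.1,0,0,0],[1,-0.242,-0.394,0.14,0,0,0],[1,-0.242,-0.394,0.16,0,0,0],[1,-0.242,-0.394,0.16,0,0,0],[1,-0.242,-0.394,0.16,0,0,0],[1,-0.242,-0.394,0.16,0,0,0]]])

```text
clock: 8.45
eef_pos: [0.4803, -0.1883, 0.2607]
ee_rot: [3.138, 0.085, 0.003]
ft_force: [0.3, 0.1, -0.0]
opening: 1.002
finger_force: 0.0
```

Run:
```python
from h import *
st(); rows([.479,-.1875,.168],3.2,0)
```

```text
t 8.45 [ 0.4803 -0.1883  0.2607] z [ 0.002 -0.002 -1.   ] y [ 0.054 -0.999  0.002] F [ 0.3  0.1 -0. ] T [-0.03  0.04 -0.04] op 1.002 0.0 q [ 0.01  0.06 -0.26  0.   -1.25  1.62]
goto [ 0.479 -0.188  0.168] 3.2 0 -> [-0.003, -0.002, 0.185] [0.001, -0.001, -0.001]
```

send_rows(rows=[[[1,0,0,0.06,0,0,0],[1,-0.003,-0.002,0.12,0,0,0],[1,-0.003,-0.002,0.165,0,0,0],[1,-0.003,-0.002,0.185,0,0,0],[1,-0.003,-0.002,0.185,0,0,0],[-1,-0.003,-0.002,0.185,0,0,0],[-1,-0.003,-0.002,0.185,0,0,0],[-1,-0.003,-0.002,0.185,0,0,0],[-1,-0.003,-0.002,0.185,0,0,0],[-1,-0.003,-0.002,0.185,0,0,0],[-1,-0.003,-0.002,0.185,0,0,0],[-1,-0.003,-0.002,0.185,0,0,0],[-1,-0.003,-0.002,0.18,0,0,0],[-1,-0.003,-0.002,0.175,0,0,0],[-1,-0.003,-0.002,0.175,0,0,0],[-1,-0.003,-0.002,0.175,0,0,0]]])

```text
clock: 10.05
eef_pos: [0.4775, -0.187, 0.1719]
ee_rot: [3.139, 0.085, -0.001]
ft_force: [0.0, -1.1, -4.1]
opening: 0.534
finger_force: 30.0
```

Run:
```python
from h import *
st(); rows([.479,-.1875,.178],3.2,0); rows([.6545,-.175,.173],3.2,0);look("5")
```

```text
t 10.05 [ 0.4775 -0.187   0.1719] z [-0.    -0.001 -1.   ] y [ 0.054 -0.999  0.001] F [ 0.  -1.1 -4.1] T [-0.08 -0.03  0.01] op 0.534 29.98322904109955 q [ 0.01  0.12 -0.4   0.   -1.05  1.61]
goto [ 0.479 -0.188  0.178] 3.2 0 -> [0.003, 0.001, -0.012] [0.001, 0.0, -0.001]
goto [ 0.654 -0.175  0.173] 3.2 0 -> [0.355, -0.005, -0.002] [0.001, 0.0, -0.001]
scene captop 214 0.1873 ((0.4798335134983063, -0.18472939729690552), 0.041517142206430435) [ 0.488  -0.1818  0.1868]
0.03 17 [[0.455, -0.184], [0.511, -0.153]]
0.05 22 [[0.452, -0.161], [0.508, -0.153]]
0.07 26 [[0.453, -0.159], [0.51, -0.153]]
0.09 32 [[0.45, -0.19], [0.51, -0.153]]
0.105 167 [[0.449, -0.213], [0.511, -0.154]]
0.125 115 [[0.457, -0.193], [0.506, -0.159]]
0.14 86 [[0.465, -0.193], [0.504, -0.16]]
0.15 86 [[0.466, -0.19], [0.504, -0.16]]
xface 98 [ 0.4859 -0.1562  0.056 ]
body rect ((0.47878968715667725, -0.18218187987804413), (0.06678414344787598, 0.05965607985854149), 1.6642028093338013)
```

send_rows(rows=[[[-1,0.005,-0.004,0,0,0,0],[-1,0.02,-0.004,0,0,0,0],[-1,0.04,-0.004,0,0,0,0],[-1,0.07,-0.004,0,0,0,0],[-1,0.1,-0.004,0,0,0,0],[-1,0.13,-0.004,0,0,0,0],[-1,0.16,-0.004,0,0,0,0],[-1,0.18,-0.004,0,0,0,0],[-1,0.2,-0.004,0,0,0,0],[-1,0.22,-0.004,0,0,0,0],[-1,0.22,-0.004,0,0,0,0],[-1,0.22,-0.004,0,0,0,0]]])

```text
clock: 11.35
eef_pos: [0.5874, -0.1791, 0.172]
ee_rot: [3.139, 0.085, -0.0]
ft_force: [-0.3, 0.2, -3.9]
opening: 0.537
finger_force: 30.0
```

Run:
```python
from h import *
st(); rows([.652,-.1757,.172],3.2,0); look("6",(.5,.66,-.26,-.1))
```

```text
t 11.35 [ 0.5874 -0.1791  0.172 ] z [-0.    -0.001 -1.   ] y [ 0.054 -0.999  0.001] F [-0.3  0.2 -3.9] T [-0.03  0.02  0.07] op 0.537 29.983606338500977 q [ 0.02  0.29 -0.19  0.   -1.1   1.6 ]
goto [ 0.652 -0.176  0.172] 3.2 0 -> [0.129, 0.0, 0.0] [0.001, 0.0, -0.001]
scene captop 178 0.1868 ((0.5894699096679688, -0.17702943086624146), 0.04095609113574028) [ 0.5992 -0.1706  0.1861]
0.03 7 [[0.564, -0.153], [0.594, -0.146]]
0.05 8 [[0.568, -0.149], [0.602, -0.147]]
0.07 26 [[0.564, -0.152], [0.619, -0.146]]
0.09 45 [[0.565, -0.173], [0.62, -0.145]]
0.105 176 [[0.56, -0.203], [0.622, -0.146]]
0.125 121 [[0.568, -0.189], [0.617, -0.151]]
0.14 83 [[0.572, -0.179], [0.614, -0.153]]
0.15 96 [[0.575, -0.184], [0.614, -0.152]]
xface 78 [ 0.5899 -0.1482  0.0711]
body rect ((0.5990873575210571, -0.1625504195690155), (0.04522813484072685, 0.07820829004049301), 60.958309173583984)
top captop 16 0.1857 ((0.561893105506897, -0.17961212992668152), 0.011049678549170494) [ 0.5602 -0.1783  0.1855]
0.09 4 [[0.553, -0.201], [0.557, -0.149]]
0.105 73 [[0.551, -0.212], [0.569, -0.15]]
0.125 36 [[0.553, -0.204], [0.569, -0.164]]
0.14 6 [[0.558, -0.187], [0.559, -0.172]]
0.15 5 [[0.557, -0.187], [0.56, -0.175]]
```

send_rows(rows=[[[-1,0.005,-0.002,0,0,0,0],[-1,0.015,-0.002,0,0,0,0],[-1,0.03,-0.002,0,0,0,0],[-1,0.045,-0.002,0,0,0,0],[-1,0.06,-0.002,0,0,0,0],[-1,0.075,-0.002,0,0,0,0],[-1,0.09,-0.002,0,0,0,0],[-1,0.105,-0.002,0,0,0,0],[-1,0.12,-0.002,0,0,0,0],[-1,0.129,-0.002,0,0,0,0],[-1,0.129,-0.002,0,0,0,0],[-1,0.129,-0.002,0,0,0,0]]])

```text
clock: 12.65
eef_pos: [0.6517, -0.1746, 0.172]
ee_rot: [3.139, 0.085, -0.0]
ft_force: [-0.3, 0.3, -4.1]
opening: 0.532
finger_force: 30.0
```

Run:
```python
from h import *
st(); look("7",(.6,.72,-.26,-.1))
```

```text
t 12.65 [ 0.6517 -0.1746  0.172 ] z [-0.    -0.001 -1.   ] y [ 0.054 -0.999  0.001] F [-0.3  0.3 -4.1] T [-0.03  0.05 -0.02] op 0.532 29.983490109443665 q [ 0.03  0.38 -0.05  0.   -1.14  1.6 ]
scene captop 128 0.1864 ((0.6556857228279114, -0.16209301352500916), 0.031139057129621506) [ 0.6646 -0.1613  0.1853]
0.07 6 [[0.671, -0.146], [0.682, -0.143]]
0.09 44 [[0.626, -0.21], [0.683, -0.141]]
0.105 180 [[0.623, -0.199], [0.684, -0.142]]
0.125 128 [[0.628, -0.181], [0.68, -0.147]]
0.14 82 [[0.634, -0.17], [0.677, -0.148]]
0.15 93 [[0.635, -0.174], [0.677, -0.148]]
xface 24 [ 0.6755 -0.1441  0.0847]
body rect ((0.6673457622528076, -0.1707877516746521), (0.051283564418554306, 0.09115512669086456), 31.618804931640625)
top captop 38 0.1876 ((0.6292896270751953, -0.17607271671295166), 0.013102383352816105) [ 0.6271 -0.1753  0.1866]
0.09 13 [[0.614, -0.209], [0.636, -0.144]]
0.105 83 [[0.615, -0.207], [0.634, -0.145]]
0.125 50 [[0.617, -0.199], [0.632, -0.151]]
0.14 11 [[0.622, -0.189], [0.628, -0.16]]
0.15 14 [[0.622, -0.191], [0.63, -0.162]]
body rect ((0.6258693337440491, -0.17930346727371216), (0.021246623247861862, 0.07045986503362656), 5.935570240020752)
```

send_rows(rows=[[[-1,0,0,0.003,0,0,0],[-1,0,0,0.005,0,0,0],[-1,0,0,0.007,0,0,0],[-1,0,0,0.009,0,0,0],[-1,0,0,0.01,0,0,0],[-1,0,0,0.01,0,0,0],[-1,0,0,0.01,0,0,0]]])

```text
clock: 13.45
eef_pos: [0.6521, -0.1748, 0.1677]
ee_rot: [3.139, 0.085, 0.001]
ft_force: [0.2, -0.9, 0.7]
opening: 0.537
finger_force: 30.0
```

Run:
```python
from h import *
st()
```

```text
t 13.45 [ 0.6521 -0.1748  0.1677] z [ 0.001 -0.002 -1.   ] y [ 0.054 -0.999  0.002] F [ 0.2 -0.9  0.7] T [-0.28  0.29 -0.02] op 0.537 29.999164938926697 q [ 0.03  0.39 -0.05  0.   -1.13  1.6 ]
```

send_rows(rows=[[[-1,0,0,0,0,0,0],[-1,0,0,0,0,0,0],[-1,0,0,0,0,0,0],[-1,0,0,0,0,0,-0.03],[-1,0,0,0,0,0,-0.06],[-1,0,0,0,0,0,-0.09],[-1,0,0,0,0,0,-0.12],[-1,0,0,0,0,0,-0.14],[-1,0,0,0,0,0,-0.14]]])

```text
clock: 14.35
eef_pos: [0.653, -0.1752, 0.1676]
ee_rot: [3.095, 0.522, 0.003]
ft_force: [3.4, -2.7, 0.4]
opening: 0.536
finger_force: 30.0
```

Run:
```python
from h import *
st()
```

```text
t 14.35 [ 0.653  -0.1752  0.1676] z [ 0.003 -0.002 -1.   ] y [ 0.328 -0.945  0.003] F [ 3.4 -2.7  0.4] T [-1.41 -1.34 -0.75] op 0.536 30.005497634410858 q [ 0.03  0.39 -0.05  0.   -1.13  1.88]
```

Torque reached 0.75 N m, so this is the blocked direction and the thread is left-handed. I'll turn the other way.

send_rows(rows=[[[-1,0,0,0,0,0,0.05],[-1,0,0,0,0,0,0.1],[-1,0,0,0,0,0,0.15],[-1,0,0,0,0,0,0.2],[-1,0,0,0,0,0,0.25],[-1,0,0,0,0,0,0.3],[-1,0,0,0,0,0,0.35],[-1,0,0,0,0,0,0.4],[-1,0,0,0,0,0,0.4]]])

```text
clock: 15.25
eef_pos: [0.6526, -0.1745, 0.1678]
ee_rot: [3.055, -0.727, 0.003]
ft_force: [0.7, -0.8, 2.9]
opening: 0.54
finger_force: 30.0
```

Run:
```python
from h import *
st()
```

```text
t 15.25 [ 0.6526 -0.1745  0.1678] z [ 0.002 -0.002 -1.   ] y [-0.451 -0.893  0.001] F [ 0.7 -0.8  2.9] T [-0.3  -0.56 -0.05] op 0.54 30.00876009464264 q [ 0.03  0.39 -0.05  0.   -1.13  1.07]
```

send_rows(rows=[[[-1,0,0,0,0,0,0.05],[-1,0,0,0,0,0,0.1],[-1,0,0,0,0,0,0.15],[-1,0,0,0,0,0,0.2],[-1,0,0,0,0,0,0.25],[-1,0,0,0,0,0,0.3],[-1,0,0,0,0,0,0.332],[-1,0,0,0,0,0,0.332],[-1,0,0,0,0,0,0.332]]])

```text
clock: 16.15
eef_pos: [0.6525, -0.1749, 0.1679]
ee_rot: [2.656, -1.677, 0.004]
ft_force: [1.4, -1.6, 4.3]
opening: 0.537
finger_force: 30.0
```

Run:
```python
from h import *
st(); look("8",(.6,.72,-.26,-.1))
```

```text
t 16.15 [ 0.6525 -0.1749  0.1679] z [ 0.002 -0.002 -1.   ] y [-0.903 -0.43  -0.001] F [ 1.4 -1.6  4.3] T [-0.65 -0.85 -0.01] op 0.537 30.01432478427887 q [ 0.03  0.39 -0.05  0.   -1.13  0.42]
scene captop 303 0.1838 ((0.6509560346603394, -0.16952937841415405), 0.041101306676864624) [ 0.6506 -0.1667  0.1849]
0.09 86 [[0.621, -0.191], [0.69, -0.138]]
0.105 175 [[0.624, -0.195], [0.688, -0.142]]
0.125 99 [[0.634, -0.178], [0.68, -0.147]]
0.14 83 [[0.639, -0.172], [0.68, -0.148]]
0.15 86 [[0.639, -0.177], [0.68, -0.147]]
body rect ((0.6587526798248291, -0.18324927985668182), (0.06536538898944855, 0.08676324784755707), 14.410030364990234)
top captop 94 0.1826 ((0.6520872116088867, -0.17062325775623322), 0.02704225480556488) [ 0.6451 -0.1594  0.183 ]
0.09 39 [[0.615, -0.167], [0.677, -0.139]]
0.105 99 [[0.617, -0.172], [0.676, -0.141]]
0.125 34 [[0.625, -0.169], [0.675, -0.148]]
0.14 23 [[0.626, -0.169], [0.662, -0.148]]
0.15 18 [[0.627, -0.165], [0.658, -0.148]]
body rect ((0.652708888053894, -0.15423095226287842), (0.07579363137483597, 0.02956199459731579), 15.802935600280762)
```

send_rows(rows=[[[-1,0,0,-0.002,0,0,0],[-1,0,0,-0.004,0,0,0],[-1,0,0,-0.006,0,0,0],[-1,0,0,-0.008,0,0,0],[-1,0,0,-0.008,0,0,0]]])

```text
clock: 16.75
eef_pos: [0.6512, -0.1745, 0.1705]
ee_rot: [2.652, -1.681, -0.001]
ft_force: [1.1, -1.2, 0.1]
opening: 0.534
finger_force: 30.0
```

Run:
```python
from h import *
st()
```

```text
t 16.75 [ 0.6512 -0.1745  0.1705] z [-0.001 -0.001 -1.   ] y [-0.904 -0.427  0.002] F [ 1.1 -1.2  0.1] T [-0.29 -0.3  -0.  ] op 0.534 29.9943146109581 q [ 0.03  0.38 -0.05  0.   -1.14  0.41]
```

send_rows(rows=[[[-1,0,0,-0.006,0,0,0],[-1,0,0,-0.012,0,0,0],[-1,0,0,-0.02,0,0,0],[-1,0,0,-0.03,0,0,0],[-1,0,0,-0.03,0,0,0]]])

```text
clock: 17.25
eef_pos: [0.6522, -0.1746, 0.1874]
ee_rot: [2.653, -1.681, 0.004]
ft_force: [-0.6, 0.5, 0.4]
opening: 0.534
finger_force: 30.0
```

Run:
```python
from h import *
st()
```

```text
t 17.25 [ 0.6522 -0.1746  0.1874] z [ 0.002 -0.002 -1.   ] y [-0.904 -0.427 -0.001] F [-0.6  0.5  0.4] T [ 0.1  -0.    0.02] op 0.534 29.99780684709549 q [ 0.03  0.37 -0.03  0.   -1.17  0.41]
```

send_rows(rows=[[[-1,0,0,-0.04,0,0,0],[-1,0,0,-0.08,0,0,0],[-1,0,0,-0.12,0,0,0],[-1,0,0,-0.16,0,0,0],[-1,0,0,-0.2,0,0,0],[-1,0,0,-0.22,0,0,0],[-1,0,0,-0.22,0,0,0],[-1,0,0,-0.22,0,0,0],[-1,0,0,-0.22,0,0,0],[-1,0,0,-0.22,0,0,0],[-1,0,0,-0.22,0,0,0],[-1,0,0,-0.22,0,0,0]]])

```text
clock: 18.45
eef_pos: [0.6518, -0.1744, 0.2958]
ee_rot: [2.652, -1.681, 0.001]
ft_force: [0.3, 0.3, 0.0]
opening: 0.537
finger_force: 30.0
```

Run:
```python
from h import *
st(); look("9",(.6,.72,-.26,-.1))
cv2.imwrite("pics/c9.png",cv2.resize(cv2.imread("pics/scene9.png")[60:260,180:380],(600,600)))
```

```text
t 18.45 [ 0.6518 -0.1744  0.2958] z [-0.    -0.002 -1.   ] y [-0.904 -0.427  0.001] F [0.3 0.3 0. ] T [0.05 0.01 0.01] op 0.537 29.997820258140564 q [ 0.03  0.32  0.14  0.   -1.39  0.41]
scene captop 109 0.1786 ((0.6553611755371094, -0.1751558482646942), 0.016458317637443542) [ 0.6563 -0.1736  0.178 ]
0.09 74 [[0.623, -0.197], [0.691, -0.139]]
0.105 182 [[0.625, -0.2], [0.688, -0.142]]
0.125 96 [[0.634, -0.177], [0.681, -0.149]]
0.14 83 [[0.64, -0.17], [0.68, -0.15]]
0.15 156 [[0.633, -0.185], [0.68, -0.15]]
body rect ((0.6679405570030212, -0.16799837350845337), (0.05896560847759247, 0.09049861133098602), 46.676292419433594)
top captop 61 0.1783 ((0.6474950909614563, -0.172505185008049), 0.016189396381378174) [ 0.6454 -0.1708  0.1786]
0.09 57 [[0.617, -0.208], [0.68, -0.142]]
0.105 146 [[0.619, -0.208], [0.68, -0.143]]
0.125 40 [[0.625, -0.195], [0.665, -0.149]]
0.14 33 [[0.626, -0.191], [0.658, -0.15]]
0.15 116 [[0.627, -0.193], [0.672, -0.15]]
body rect ((0.6404237151145935, -0.1675547957420349), (0.08594788610935211, 0.058909475803375244), 52.33708572387695)
```

View pics/c9.png

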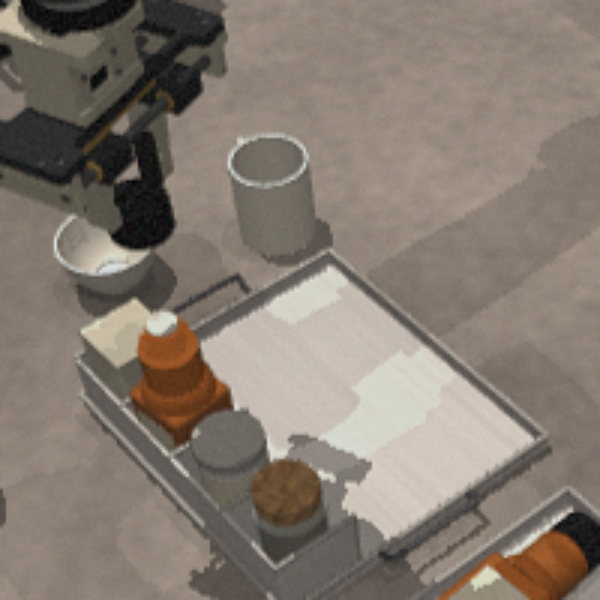

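The open bottle stands in its bay at about (170,390) with its white seal showing. The cap is held in the gripper at about (140,215), well above it, and the neighbours are undisturbed.

```bash
python3 -c "
from h import *
print(r.hand_in())"
```

```text
the job is handed in; nothing more can be done
None
```

The fallen bottle is upright in its bay, its left-hand-threaded cap is off and held at about 0.30 m, and the job was handed in with the clock at about 18.5 s; the verdict was not shown. On the first lift the bottle slipped from the grip and landed standing on the tray floor, and I re-gripped it by the cap to place it.

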